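# Set out the revolving condiment board

### The arm

A 6-joint arm with a two-finger parallel gripper is mounted at the origin on a cart in front of the work surface, level with it; the furniture and walls round the work are solid. World frame = base frame: x ahead of the robot, y to its left, z up, the work surface at z = 0. Lengths are in m, angles in rad, forces in N, time in s.
With the tool pointing down it reaches from about 0.3 to 0.85 m from the base axis. Payload 5.4 kg.
Tool frame: the origin (TCP) lies on the centre line of the jaws, within the pads' length; the fingertips stand tcp_to_tips ahead of it and the grasp point (between the pads) lies 8 mm behind it (tcp_to_tips is the distance from the TCP to the fingertips, in m); z points along the fingers, y is the line along which they close (so a half turn about z gives the same grasp; the last joint's range is limited). The gripper opens to 85 mm and grips with 20 to 120 N. Pads are 22 mm wide; open, the fingers measure 114 mm over their backs; the gripper's body (76 mm by 85 mm) begins 54 mm behind the grasp point. The pads swing forward as they close: fully open they stand 13 mm farther back than shut.
Start: joints at [1.086, 0.158, 1.597, -0, 1.386, -0.21], TCP at [0.156, 0.553, 0.215] pointing down, gripper open.
Joint ranges: [-2.91, 2.91], [-0.94, 2.29], [0.18, 2.7], [-1.29, 4.43], [0.17, 2.64], [-3, 3]. Speed limits (rad/s): [2.57, 2.57, 3.14, 3.14, 3.14, 3.14].

### API

Orientations are given as [roll, pitch, yaw] about the fixed x, y, z axes, in that order (R = Rz(yaw) Ry(pitch) Rx(roll)).
In Python, from workcell import * gives the robot as it stands.
- The arm moves only by the shell command python3 -m pendant 'ROWS' [OPENING] [FORCE]. ROWS is JSON, a list of rows, each a list of 6 numbers: the shift along the tool's x, y, z as a fraction of full scale, then the turn, a rotation vector about the tool's x, y, z as a fraction of full scale. In form: [[tx, ty, tz, wx, wy, wz], ...]. A call has 1 to 10 rows; each row shifts and turns the commanded pose from where the row before left it, along the tool's axes as they then stand; what a row does not reach is not made up. Full scale, the value 1, is 0.15 m for a shift and 45 degrees for a turn. A row lasts 1/12 s, in which the tool goes at most 41.7 mm and 7.16 degrees, less where a joint would pass 70% of its speed; a pose out of reach is approached as far as the arm can. A call with a number of a shift or a turn outside -1 to 1 is refused whole. A call with a gripper value outside its range is refused whole. OPENING is the gripper's target within -1 to 1 (fully open at 1, half-way at 0, shut at -1), set as the call begins (- or left out, the last holds). The fingers move at their own pace and stop on an object; FORCE is the grip in N (left out, the last holds). Time passes only in rows, so rows that do not move let the fingers close. It gives the time, the measured TCP pose, the force, the opening and the grip force at its end, in the units of the state.
- observe(): the state, without advancing time (a new reading comes with each control period).
- snapshot(name): name is "scene" or "top"; returns a dict with "frame" (480x640x3 uint8, blue, green, red), "fx", "fy", "cx", "cy" (pixels), "k1" (the pictures are not rectified: a ray, as slopes to the right and down, at radius r is drawn at 1 + k1 r^2 times it, then the intrinsics apply), "rvec" (rotation vector, rad) and "tvec" (3), from world to camera coordinates, as OpenCV has them. Camera axes: x right, y down, z forward; pixel columns grow to the right and rows downward; lengths in m; the calibration is good to about 2 mm. A picture is of the moment at which its call begins. There is no depth.
- job_done(): hands the job in; it is judged then, once.
The state is a dict: "clock": time; "q": joint angles; "joint_velocities": joint speeds; "joint_torque": joint torques, N m; "eef_pos": TCP position; "tcp_rot": TCP orientation; "contact_force": force on the tool from outside, world axes, zero at the start; "torque": the same for the moment, N m; "width": opening from 0.0 (shut) to 1.0 (fully open); "grasp_force": force on a finger pad.
Only numpy, scipy, OpenCV 4.12 (cv2) and the standard library are available. Lean on these libraries where they do the work, as an engineer would, in place of code of your own. Each camera call takes 0.05 s, during which the arm holds its last target. There are 200 camera calls.

### The job

Set out the revolving condiment board ready for cooking: turn the board so that the oil bottle standing on it is at the back, straight away from you, and stand the other condiments upright in its empty hollows. The wooden pepper mill goes next to the bottle on its left and the spice jar next to it on its right, with the salt shaker in front of the pepper mill and the small steel canister in front of the spice jar, so that the tall things stand behind the short ones. Leave the oil bottle in its hollow and do not disturb the bottle with the red cap and the food tin behind the work.

Things in the scene. Friction and masses are not known exactly. Their poses are not given: they have to be found in the camera images.
- hub (a point): Centre of the top (28 mm above the worktop) of the round brown board, 270 mm across; turns with it. z up, x towards the oil bottle's hollow, y left of x. Five round hollows, 74 mm across, 10 mm deep, cork floor 18 mm above the worktop, lie 90 mm out at these degrees anticlockwise from x: 0 (bottle), +72 (left of it), +144 (in front of that), -72 (right of it), -144 (in front of that).
- stand_base: Low fixed base, 204 mm across, that the board turns on; origin on the turning axis at worktop height, x straight away from the robot, y left. The board starts 0.5 to 1.45 rad anticlockwise of bottle-at-the-back, so turn it clockwise; it stays put (friction 0.2 N m). Dark round knob at the hub, fast to the board: head 34 mm across, 14 to 32 mm above the board's top, domed top at 39 mm.
- oil_bottle: Dark green glass oil bottle with a yellow cap, 60 mm across and 273 mm tall, loose, standing in its hollow of the board. Origin at the middle of its underside, z up its axis.
- pepper_mill: Turned wooden pepper mill with a small metal button on top, 58 mm across at its foot and 170 mm tall; the wooden head, 123 to 159 mm above the foot, is up to 50 mm across and does not turn here. About 0.18 kg. Origin at the middle of its underside, z up its axis.
- spice_jar: Glass spice jar with a black label and a black cap, 41 mm across over its full height of 105 mm, about 0.11 kg. Origin at the middle of its underside, z up its axis.
- salt_shaker: Grey salt shaker with a paler grey domed top with holes, 90 mm tall; 44 mm across up to 74 mm high, the top 34 mm across above that. About 0.1 kg. Origin at the middle of its underside, z up its axis.
- canister: Small round steel canister with a thin wire bail, 58 mm across and 62 mm high, solid to the touch; about 0.14 kg. Its upright axis lies 2 mm from the origin along its own +y; origin on the underside, z up.
- vinegar: Clear vinegar bottle with a white label and a red cap, 63 mm across and 232 mm tall, standing behind the work. Leave it alone. Origin at the middle of its underside, z up.
- food_tin: Food tin with a pale green paper label and a ring-pull top, 75 mm across and 58 mm high, standing behind the work. Leave it alone. Origin at the middle of its underside, z up.
Mind the look-alikes: they are no part of the job. What is shaped like the salt_shaker but purple is not meant.

How it is judged:
At the end, for the whole second after the job is handed in: Oil bottle at the back of the board (within 0.35 rad); mill, shaker, canister and jar upright (0.12 rad) on the floors of the hollows at +72, +144, -144 and -72 degrees from it, within 12 mm of the middle in x and in y; all released and at rest; vinegar and tin not moved 15 mm (x of oil_bottle in the frame of hub between 0.078 and 0.102 m and y of oil_bottle in the frame of hub between -0.012 and 0.012 m and z of oil_bottle in the frame of hub between -0.016 and -0.006 m and angle between each of oil_bottle, pepper_mill, salt_shaker, canister, spice_jar's own z axis and vertical below 0.12 rad and linear speed of each of oil_bottle, pepper_mill, salt_shaker, canister, spice_jar below 0.02 m/s and angular speed of each of oil_bottle, pepper_mill, salt_shaker, canister, spice_jar below 0.2 rad/s and x of pepper_mill in the frame of hub between 0.0158 and 0.0398 m and y of pepper_mill in the frame of hub between 0.0736 and 0.0976 m and z of pepper_mill in the frame of hub between -0.016 and -0.006 m and x of salt_shaker in the frame of hub between -0.0848 and -0.0608 m and y of salt_shaker in the frame of hub between 0.0409 and 0.0649 m and z of salt_shaker in the frame of hub between -0.016 and -0.006 m and x of canister in the frame of hub between -0.0848 and -0.0608 m and y of canister in the frame of hub between -0.0649 and -0.0409 m and z of canister in the frame of hub between -0.016 and -0.006 m and x of spice_jar in the frame of hub between 0.0158 and 0.0398 m and y of spice_jar in the frame of hub between -0.0976 and -0.0736 m and z of spice_jar in the frame of hub between -0.016 and -0.006 m and x of oil_bottle in the frame of stand_base above 0.07 m and y of oil_bottle in the frame of stand_base between -0.031 and 0.031 m); the robot touches nothing.
It fails at once if the oil bottle is tipped or leaves its hollow (angle between oil_bottle's own z axis and vertical above 0.35 rad or z of oil_bottle in the frame of hub above 0.01 m).
It fails at once if the vinegar bottle or the food tin is disturbed (distance of any of vinegar, food_tin from where it was at the start of the episode above 0.015 m).
It also fails if it takes over 128 s, if anything falls off the work surface, if the arm or the gripper's body presses on something with over 40 N, if the wrist force passes 120 N, or if a joint passes its speed limit or range.

## Working session

There is one attempt and no reset: what is moved stays moved. The work goes in short steps, Python scripts to look and compute and a shell command to move; the robot and the scene stay as the last step left them, time stands still between calls to the robot, and variables do not carry over. Pictures are saved under pics/ and viewed, at most 14 in all, crops included, and the job is handed in when it is done.

```bash
mkdir -p pics; ls
cat > h.py <<'E'
from workcell import *
import cv2,numpy as np
def shot(cam,name,crop=None,scale=1):
    s=snapshot(cam); f=s["frame"]
    np.savez('pics/'+cam+'.npz',**{k:np.array(v) for k,v in s.items()})
    if crop: x0,y0,x1,y1=crop; f=f[y0:y1,x0:x1]
    f=cv2.resize(f,None,fx=scale,fy=scale,interpolation=cv2.INTER_CUBIC); cv2.imwrite('pics/'+name+'.png',f); return s
def ray(s,u,v):
    K=np.array([[s["fx"],0,s["cx"]],[0,s["fy"],s["cy"]],[0,0,1]],float)
    p=cv2.undistortPoints(np.array([[[u,v]]],float),K,np.array([float(s["k1"]),0,0,0]))[0,0]
    R=cv2.Rodrigues(np.array(s["rvec"],float))[0]; t=np.array(s["tvec"],float).ravel()
    return -R.T@t, R.T@np.array([p[0],p[1],1])
def at(s,u,v,z):
    c,d=ray(s,u,v); return c+d*(z-c[2])/d[2]
def proj(s,P):
    R=cv2.Rodrigues(np.array(s["rvec"],float))[0]; t=np.array(s["tvec"],float).ravel()
    K=np.array([[s["fx"],0,s["cx"]],[0,s["fy"],s["cy"]],[0,0,1]],float)
    return cv2.projectPoints(np.array(P,float).reshape(-1,1,3),np.array(s["rvec"],float),t,K,np.array([float(s["k1"]),0,0,0]))[0].reshape(-1,2)
E
python3 - <<'E'
from h import *
a=shot("scene","s0",None,1.25);b=shot("top","t0",None,1.25)
for s in(a,b): print(ray(s,320,240),s["k1"],s["fx"])
print(observe())
E
```

```text
pics
(array([-0.2144208 , -0.86848755,  0.69024402]), array([ 0.59569083,  0.62757921, -0.5012964 ])) -0.15673630306766048 564.0058161524311
(array([ 0.41846616, -0.1187447 ,  1.12940806]), array([ 0.0916575 ,  0.0139333 , -0.99574471])) 0.012128280432551824 476.81562596489493
{'clock': 0.1, 'q': array([ 1.08590716e+00,  1.58987780e-01,  1.59810090e+00, -1.33327918e-05,
        1.38617813e+00, -2.10102588e-01]), 'joint_velocities': array([-0.00011436, -0.00116012, -0.00173574,  0.00015667,  0.00201453,
       -0.00065694]), 'joint_torque': array([-2.87880966e-04, -3.96988320e+01, -3.32339072e+01, -1.73934150e-04,
        4.17827396e-03,  1.43110969e-05]), 'eef_pos': array([0.1557812 , 0.55291539, 0.21421709]), 'tcp_rot': array([-3.13995258e+00, -3.36347385e-04,  2.86680826e+00]), 'contact_force': array([-0.0269547 , -0.60403081, -0.33081376]), 'torque': array([-0.00469251,  0.02661151,  0.0449559 ]), 'grasp_force': 0.0, 'width': 0.9992340081686166}
```

View pics/s0.png

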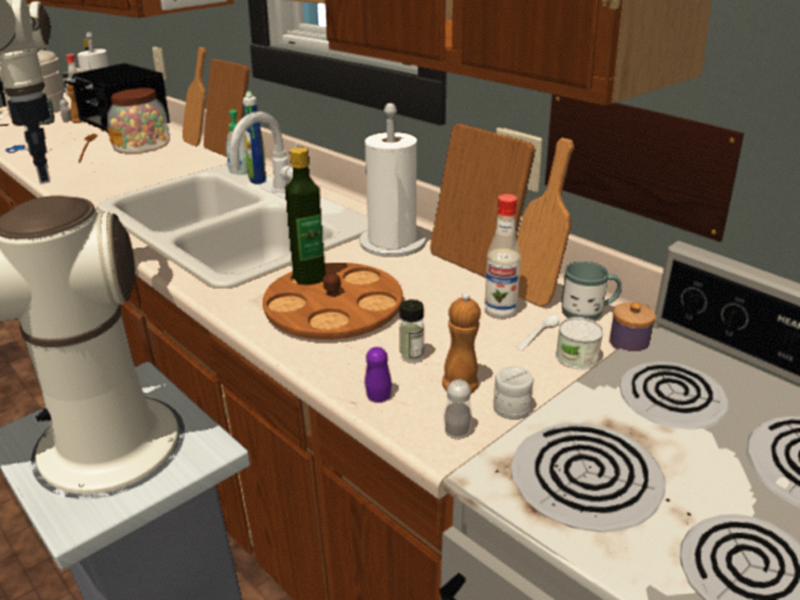

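View pics/t0.png

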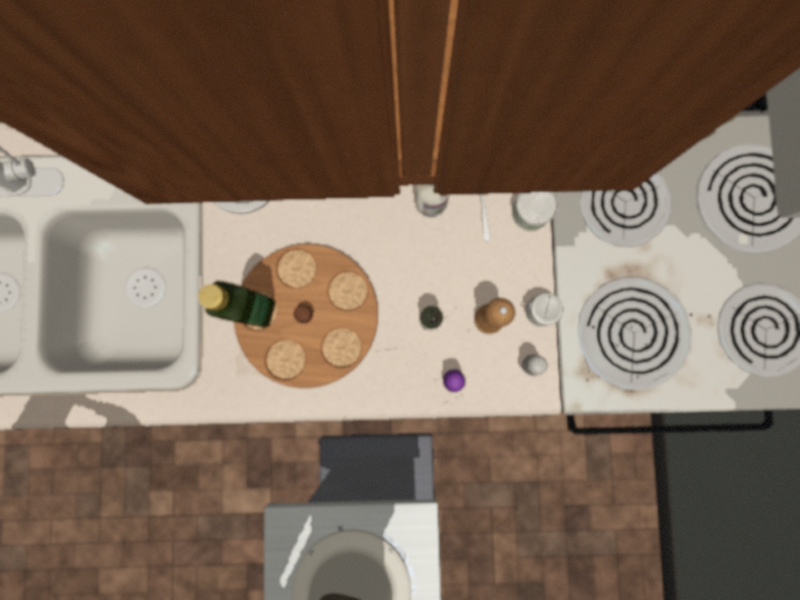

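Run:
```python
from h import *
import workcell; print([n for n in dir(workcell) if not n.startswith('_')]); print(globals().get('tcp_to_tips'))
s=dict(np.load('pics/top.npz')); a=dict(np.load('pics/scene.npz'))
f=s["frame"];g=a["frame"]
k=3
F=cv2.resize(f[150:350,180:446],None,fx=k,fy=k,interpolation=cv2.INTER_CUBIC)
cv2.imwrite('pics/tc.png',F)
G=cv2.resize(g[220:360,270:460],None,fx=4,fy=4,interpolation=cv2.INTER_CUBIC)
cv2.imwrite('pics/sc.png',G)
for n,u,v,z in [('knob',303,312,.065),('bottlecap',212,297,.291),('jar',431,317,.105),('mill',502,312,.17),('shaker',536,365,.088),('can',545,309,.062),('tin',536,208,.058),('h1',297,268,.018),('h2',348,290,.018),('h3',342,348,.018),('h4',286,359,.018),('purple',454,380,.088)]:
    print(n,at(s,u/1.25,v/1.25,z).round(4))
```

```text
['Unreachable', 'job_done', 'observe', 'snapshot', 'tcp_to_tips']
0.011
knob [0.4997 0.0705 0.065 ]
bottlecap [0.5073 0.1592 0.291 ]
jar [ 0.4819 -0.157   0.105 ]
mill [ 0.4829 -0.269   0.17  ]
shaker [ 0.395  -0.3364  0.088 ]
can [ 0.4934 -0.3628  0.062 ]
tin [ 0.679  -0.3566  0.058 ]
h1 [0.5867 0.0894 0.018 ]
h2 [ 0.5423 -0.0061  0.018 ]
h3 [0.4342 0.007  0.018 ]
h4 [0.4166 0.1113 0.018 ]
purple [ 0.3729 -0.1939  0.088 ]
```

View pics/tc.png

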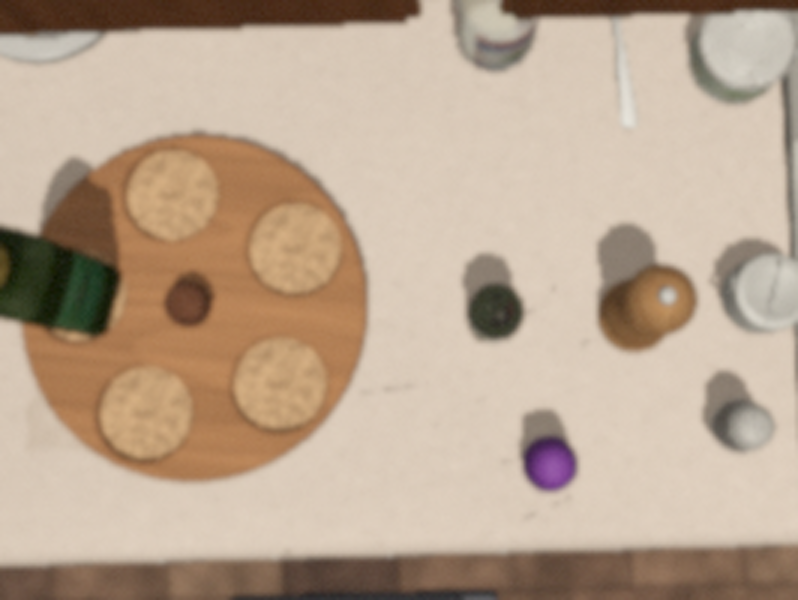

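View pics/sc.png

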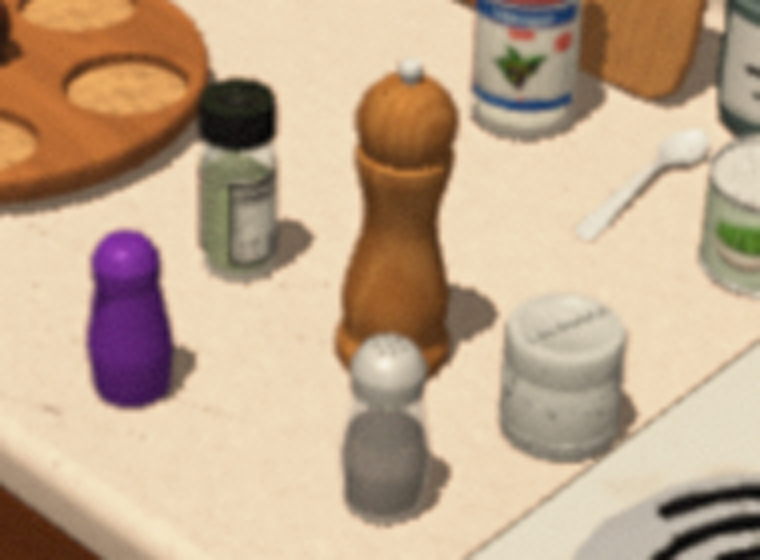

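Run:
```python
from h import *
s=dict(np.load('pics/top.npz')); a=dict(np.load('pics/scene.npz'))
T=lambda u,v,z: at(s,180+u/3,150+v/3,z)
S=lambda u,v,z: at(a,270+u/4,220+v/4,z)
for n,t,c,z in [('jar',(495,311),(237,97),.105),('mill',(667,296),(411,64),.17),('shaker',(748,425),(390,340),.089),('can',(773,290),(565,318),.062)]:
    print(n,T(*t,z).round(4),S(*c,z).round(4))
print('knob',T(188,299,.064).round(4),'disc',T(194.5,306,.028).round(4))
import scipy.optimize as o
H=np.array([T(u,v,.023)[:2] for u,v in [(172,195),(295,248),(280,384),(146,413)]])
def r(p):
    A=p[2]+np.radians([-72,-144,144,72]); return (np.c_[p[0]+.09*np.cos(A),p[1]+.09*np.sin(A)]-H).ravel()
q=o.least_squares(r,[.5,.07,1.4]); print(q.x,q.fun.round(4))
```

```text
jar [ 0.4818 -0.1574  0.105 ] [ 0.4824 -0.1616  0.105 ]
mill [ 0.4847 -0.2705  0.17  ] [ 0.4836 -0.2759  0.17  ]
shaker [ 0.3957 -0.3374  0.089 ] [ 0.4002 -0.3414  0.089 ]
can [ 0.4945 -0.3666  0.062 ] [ 0.4989 -0.3646  0.062 ]
knob [0.4996 0.0701 0.064 ] disc [0.4968 0.0715 0.028 ]
[0.49666689 0.07240395 1.44492872] [ 0.0005  0.0001 -0.0002 -0.0001  0.     -0.0002 -0.0003  0.0001]
```

```bash
python3 -m pendant '[[0,0,0,0,0,0.151],[0,0,0,0,0,0.151],[0,0,0,0,0,0.151],[0,0,0,0,0,0.151],[0,0,0,0,0,0.151],[0,0,0,0,0,0.151],[0,0,0,0,0,0.151],[0,0,0,0,0,0.151],[0,0,0,0,0,0.151],[0,0,0,0,0,0.151]]' 1
python3 -m pendant '[[0,0,0,0,0,0.151],[0,0,0,0,0,0.151],[-0.186,0.14,0,0,0,0],[-0.186,0.14,0,0,0,0],[-0.186,0.14,0,0,0,0],[-0.186,0.14,0,0,0,0],[-0.186,0.14,0,0,0,0],[-0.186,0.14,0,0,0,0],[-0.186,0.14,0,0,0,0],[-0.186,0.14,0,0,0,0]]'
python3 -m pendant '[[-0.186,0.14,0,0,0,0],[-0.186,0.14,0,0,0,0],[-0.233,0.07,0,0,0,0],[-0.233,0.07,0,0,0,0],[-0.233,0.07,0,0,0,0],[-0.233,0.07,0,0,0,0],[-0.233,0.07,0,0,0,0],[0,0,0,0,0,0],[0,0,0,0,0,0]]'
```

```text
clock: 0.93
eef_pos: [0.1559, 0.5531, 0.2145]
tcp_rot: [-3.141, 0.001, 1.675]
contact_force: [-0.3, -0.4, 0.6]
width: 1.0
grasp_force: 0.0
clock: 1.77
eef_pos: [0.2945, 0.3091, 0.2147]
tcp_rot: [-3.141, 0.0, 1.444]
contact_force: [0.3, 0.5, -0.0]
width: 1.002
grasp_force: 0.0
clock: 2.52
eef_pos: [0.3589, 0.0685, 0.2149]
tcp_rot: [-3.141, -0.0, 1.438]
contact_force: [-0.5, -0.2, 0.4]
width: 0.998
grasp_force: 0.0
```

```bash
python3 -m pendant '[[0.027,0.183,0,0,0,0],[0.027,0.183,0,0,0,0],[0.027,0.183,0,0,0,0],[0.027,0.183,0,0,0,0],[0.027,0.183,0,0,0,0],[0,0,0.16,0,0,0],[0,0,0.16,0,0,0],[0,0,0.16,0,0,0],[0,0,0.16,0,0,0],[0,0,0.16,0,0,0]]'
python3 -m pendant '[[0,0,0.16,0,0,0],[0,0,0.16,0,0,0],[0,0,0,0,0,0],[0,0,0,0,0,0],[0,0,0,0,0,0],[0,0,0,0,0,0]]' -1 70
python3 -c "
from h import *
shot('scene','s1',(180,100,380,280),3)"
```

```text
clock: 3.35
eef_pos: [0.4969, 0.0749, 0.0935]
tcp_rot: [-3.141, -0.0, 1.446]
contact_force: [-0.0, -0.4, -0.5]
width: 1.003
grasp_force: 0.0
clock: 3.85
eef_pos: [0.4999, 0.0732, 0.0501]
tcp_rot: [3.137, -0.0, 1.445]
contact_force: [-3.2, 0.2, 7.7]
width: 0.142
grasp_force: 4.6
```

View pics/s1.png

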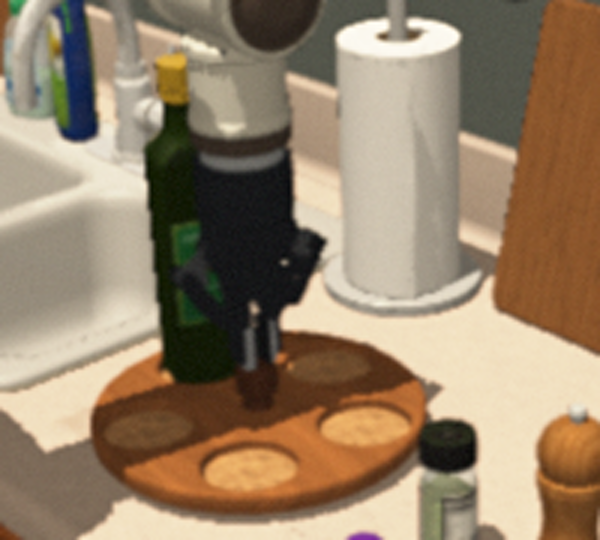

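The fingers closed during the descent and are pinching only the dome. I'll lift, open, come down again and close.

```bash
python3 -m pendant '[[0,0,-0.16,0,0,0],[0,0,-0.16,0,0,0],[0,0,0,0,0,0],[0,0,0,0,0,0],[0,0,0,0,0,0],[0,0,0,0,0,0],[0,0,0,0,0,0]]' 1
python3 -m pendant '[[-0.01,0.005,0.16,0,0,0],[-0.01,0.005,0.16,0,0,0],[0,0,0,0,0,0],[0,0,0,0,0,0]]' 1
python3 -m pendant '[[0,0,0,0,0,0],[0,0,0,0,0,0],[0,0,0,0,0,0],[0,0,0,0,0,0],[0,0,0,0,0,0],[0,0,0,0,0,0]]' -1 70
```

```text
clock: 4.48
eef_pos: [0.4969, 0.0728, 0.0944]
tcp_rot: [-3.14, 0.0, 1.444]
contact_force: [-0.6, -0.8, 0.2]
width: 0.999
grasp_force: 0.0
clock: 4.82
eef_pos: [0.4968, 0.0697, 0.0456]
tcp_rot: [-3.137, 0.0, 1.443]
contact_force: [1.1, -0.0, -0.3]
width: 1.002
grasp_force: 0.0
clock: 5.32
eef_pos: [0.5014, 0.0694, 0.0501]
tcp_rot: [3.136, -0.0, 1.444]
contact_force: [-5.1, 0.1, 14.5]
width: 0.144
grasp_force: 6.5
```

```bash
python3 -m pendant '[[0,0,-0.16,0,0,0],[0,0,-0.16,0,0,0],[0,0,0,0,0,0],[0,0,0,0,0,0],[0,0,0,0,0,0],[0,0,0,0,0,0]]' 1
python3 -m pendant '[[0,0,0.16,0,0,0],[0,0,0.16,0,0,0],[0,0,0.053,0,0,0],[0,0,0,0,0,0],[0,0,0,0,0,0]]' 1
python3 -c "
from h import *
shot('scene','s2',(220,180,320,260),6)
s=dict(np.load('pics/scene.npz'));print((proj(s,[[.4975,.0715,.028],[.4975,.0715,.067]])-[220,180])*6)"
```

```text
clock: 5.82
eef_pos: [0.4977, 0.0696, 0.094]
tcp_rot: [-3.139, 0.0, 1.444]
contact_force: [-0.6, 0.2, 0.7]
width: 0.976
grasp_force: 0.0
clock: 6.23
eef_pos: [0.4981, 0.0696, 0.0387]
tcp_rot: [-3.14, 0.0, 1.444]
contact_force: [-0.1, -0.4, 0.8]
width: 0.999
grasp_force: 0.0
[[271.286325   327.86274151]
 [265.45077914 241.46348232]]
```

View pics/s2.png

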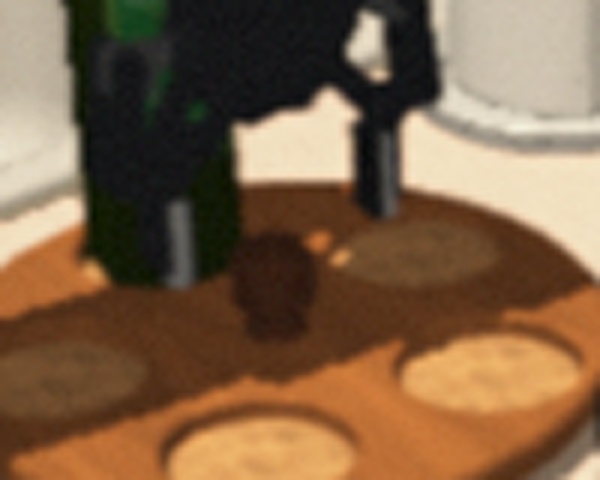

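```bash
python3 -c "
from h import *
s=dict(np.load('pics/scene.npz'));c=np.array([.4981,.0696]);
e=np.array([.992,-.1255])
for z in(.035,.045,.055,.065):
  print(z,((proj(s,[[*(c-e*.0425),z],[*(c+e*.0425),z],[*(c-e*.055),z],[*(c+e*.055),z]])-[220,180])*6).round().tolist())
s=dict(np.load('pics/top.npz'));print(proj(s,[[.4975,.0715,.067],[*c,.11]]))
shot('top','t2',(180,150,313,250),6)"
```

```text
0.035 [[182.0, 346.0], [364.0, 282.0], [155.0, 356.0], [390.0, 273.0]]
0.045 [[180.0, 324.0], [363.0, 260.0], [153.0, 334.0], [389.0, 251.0]]
0.055 [[178.0, 302.0], [362.0, 238.0], [151.0, 311.0], [388.0, 229.0]]
0.065 [[177.0, 279.0], [361.0, 216.0], [149.0, 289.0], [387.0, 207.0]]
[[241.82473165 250.51124244]
 [239.10901463 248.81967114]]
```

View pics/t2.png

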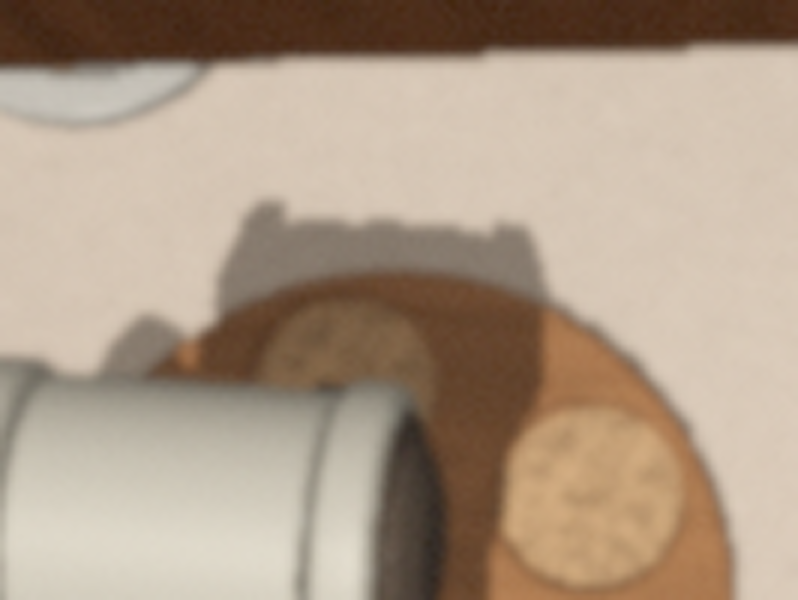

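Measured from the picture, the open fingertips are at about z = 0.062 with the TCP at 0.039. That is roughly 20 mm higher than the stated geometry puts them. I'll go 13 mm lower, which is safe under either reading, and close there.

```bash
python3 -m pendant '[[0.01,0,0.045,0,0,0],[0,0,0.045,0,0,0],[0,0,0,0,0,0],[0,0,0,0,0,0]]' 1
python3 -m pendant '[[0,0,0,0,0,0],[0,0,0,0,0,0],[0,0,0,0,0,0],[0,0,0,0,0,0],[0,0,0,0,0,0],[0,0,0,0,0,0]]' -1 70
```

```text
clock: 6.67
eef_pos: [0.4984, 0.0711, 0.0252]
tcp_rot: [-3.14, 0.0, 1.444]
contact_force: [-0.5, 0.2, -0.0]
width: 0.997
grasp_force: 0.0
clock: 7.17
eef_pos: [0.4993, 0.071, 0.0263]
tcp_rot: [3.141, 0.0, 1.444]
contact_force: [-2.0, -0.9, 4.7]
width: 0.363
grasp_force: 69.9
```

```bash
python3 -m pendant '[[0,0,0,0,0,0.03],[0,0,0,0,0,0.06],[0,0,0,0,0,0.09],[0,0,0,0,0,0.1],[0,0,0,0,0,0.1],[0,0,0,0,0,0.1],[0,0,0,0,0,0.1],[0,0,0,0,0,0.1],[0,0,0,0,0,0.1],[0,0,0,0,0,0.1]]'
python3 -m pendant '[[0,0,0,0,0,0.1],[0,0,0,0,0,0.1],[0,0,0,0,0,0.1],[0,0,0,0,0,0.1],[0,0,0,0,0,0.1],[0,0,0,0,0,0.1],[0,0,0,0,0,0.1],[0,0,0,0,0,0.1],[0,0,0,0,0,0.1],[0,0,0,0,0,0.06]]'
python3 -m pendant '[[0,0,0,0,0,0],[0,0,0,0,0,0]]'
python3 -m pendant '[[0,0,0,0,0,0],[0,0,0,0,0,0],[0,0,0,0,0,0],[0,0,0,0,0,0],[0,0,0,0,0,0]]' 1
python3 -m pendant '[[0,0,-0.2,0,0,0],[0,0,-0.2,0,0,0],[0,0,-0.2,0,0,0],[0,0,-0.2,0,0,0],[0,0,-0.2,0,0,0],[0,0,-0.2,0,0,0],[0,0,-0.1,0,0,0],[0,0,0,0,0,0]]'
```

```text
clock: 8.0
eef_pos: [0.497, 0.0721, 0.0263]
tcp_rot: [-3.137, 0.003, 0.749]
contact_force: [-11.6, 4.3, 15.3]
width: 0.362
grasp_force: 71.1
clock: 8.83
eef_pos: [0.4959, 0.0747, 0.0262]
tcp_rot: [-3.136, 0.007, -0.005]
contact_force: [-13.1, 15.0, 19.4]
width: 0.365
grasp_force: 71.6
clock: 9.0
eef_pos: [0.4959, 0.0747, 0.0263]
tcp_rot: [-3.136, 0.007, -0.002]
contact_force: [-13.5, 15.0, 19.0]
width: 0.36
grasp_force: 71.6
clock: 9.42
eef_pos: [0.499, 0.0707, 0.0256]
tcp_rot: [3.141, -0.0, -0.002]
contact_force: [0.5, -0.2, 0.1]
width: 1.0
grasp_force: 0.0
clock: 10.08
eef_pos: [0.5016, 0.0706, 0.2254]
tcp_rot: [3.141, -0.009, -0.002]
contact_force: [0.4, -0.4, -0.1]
width: 1.001
grasp_force: 0.0
```

```bash
python3 -m pendant '[[-0.24,0,0,0,0,0],[-0.24,0,0,0,0,0],[-0.115,0.2,0,0,0,0],[-0.115,0.22,0,0,0,0],[-0.1,0.22,0,0,0,0],[0,0.22,0,0,0,0],[0,0.22,0,0,0,0],[0,0.22,0,0,0,0],[0,0.23,0,0,0,0],[0,0,0,0,0,0]]'
python3 -m pendant '[[0,0,0,0,0,-0.154],[0,0,0,0,0,-0.154],[0,0,0,0,0,-0.154],[0,0,0,0,0,-0.154],[0,0,0,0,0,-0.154],[0,0,0,0,0,-0.154],[0,0,0,0,0,-0.154],[0,0,0,0,0,-0.154],[0,0,0,0,0,-0.154],[0,0,0,0,0,-0.154]]'
python3 -m pendant '[[0,0,0,0,0,-0.154],[0,0,0,0,0,-0.154],[0,0,0,0,0,-0.154],[0,0,0,0,0,0],[0,0,0,0,0,0]]'
python3 -c "
from h import *
shot('top','t3',(180,150,446,350),3)"
```

```text
clock: 10.92
eef_pos: [0.3761, -0.1629, 0.2196]
tcp_rot: [3.14, 0.002, -0.007]
contact_force: [-0.1, 0.7, -0.4]
width: 0.998
grasp_force: 0.0
clock: 11.75
eef_pos: [0.3766, -0.1574, 0.2193]
tcp_rot: [-3.14, -0.001, 1.214]
contact_force: [-0.2, 0.2, 0.4]
width: 1.001
grasp_force: 0.0
clock: 12.17
eef_pos: [0.3767, -0.1577, 0.2197]
tcp_rot: [-3.14, -0.001, 1.568]
contact_force: [0.6, 0.2, 0.3]
width: 1.002
grasp_force: 0.0
```

View pics/t3.png

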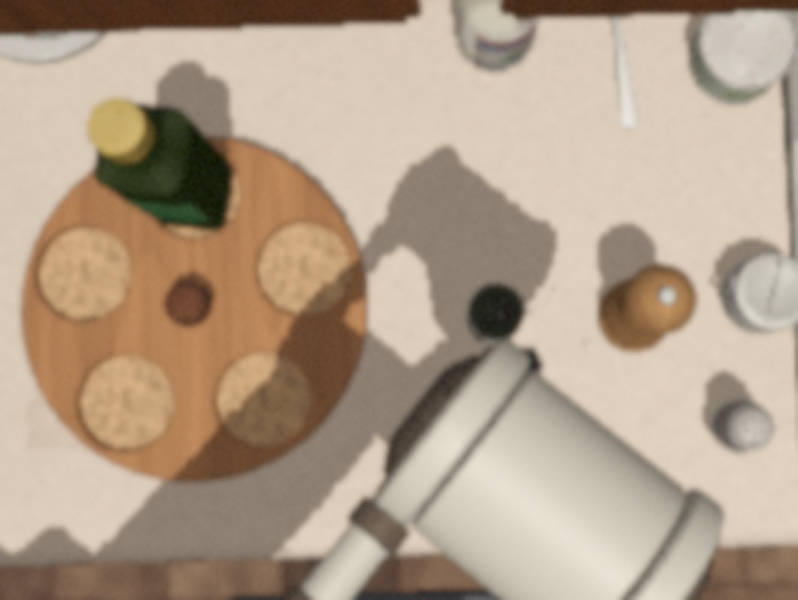

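The board has turned so the bottle is at the back. The four empty hollows are at crop pixels (85,273), (302,268), (126,402) and (264,399), and I'll fit their world positions.

Run:
```python
from h import *
import scipy.optimize as o
s=dict(np.load('pics/top.npz'))
H=np.array([at(s,180+u/3,150+v/3,.023)[:2] for u,v in [(302,268),(264,399),(126,402),(85,273)]])
D=np.radians([-72,-144,144,72])
P=lambda p: np.c_[p[0]+.09*np.cos(p[2]+D),p[1]+.09*np.sin(p[2]+D)]
q=o.least_squares(lambda p:(P(p)-H).ravel(),[.5,.07,0]); print(q.x,q.fun.round(4)); print('jar,can,salt,mill',P(q.x).round(4).tolist())
```

```text
[ 0.49696684  0.07277824 -0.00263901] [ 0.0001 -0.0013  0.0002  0.0006 -0.0001 -0.0001 -0.0002  0.0009]
jar,can,salt,mill [[0.5246, -0.0129], [0.424, 0.0201], [0.4243, 0.1259], [0.525, 0.1583]]
```

```bash
python3 -m pendant '[[-0.154,0.143,0,0,0,0],[-0.154,0.143,0,0,0,0],[-0.154,0.143,0,0,0,0],[-0.154,0.143,0,0,0,0],[-0.154,0.143,0,0,0,0],[0,0,0.19,0,0,0],[0,0,0.19,0,0,0],[0,0,0.19,0,0,0],[0,0,0.19,0,0,0],[0,0,0,0,0,0]]' 1
python3 -m pendant '[[0,0,0,0,0,0],[0,0,0,0,0,0]]'
python3 -c "
from h import *
shot('scene','s3',(310,180,460,340),3.7)
s=dict(np.load('pics/scene.npz'));print((proj(s,[[.484,-.273,.0],[.484,-.273,.17]])-[310,180])*3.7)"
```

```text
clock: 13.05
eef_pos: [0.4805, -0.2703, 0.0999]
tcp_rot: [-3.132, -0.008, 1.568]
contact_force: [-0.7, 1.3, -1.2]
width: 1.003
grasp_force: 0.0
clock: 13.22
eef_pos: [0.4852, -0.2744, 0.1083]
tcp_rot: [3.14, 0.002, 1.57]
contact_force: [0.7, -0.6, 1.0]
width: 1.001
grasp_force: 0.0
[[217.07223994 475.58073753]
 [228.44016958 204.94152291]]
```

View pics/s3.png

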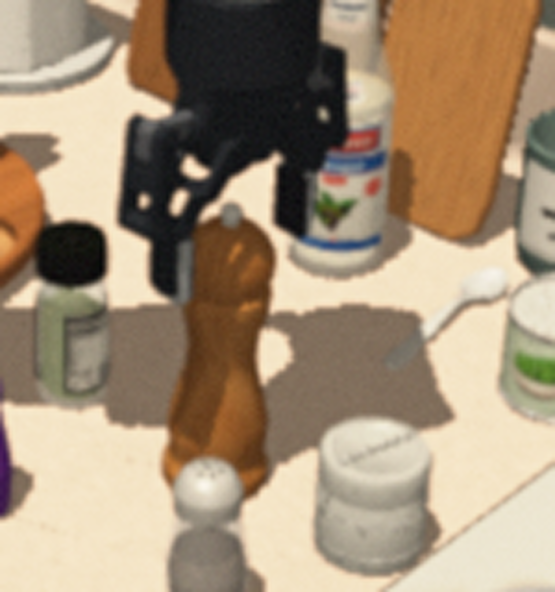

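```bash
python3 -m pendant '[[0,0,0.02,0,0,0],[0,0,0,0,0,0],[0,0,0,0,0,0],[0,0,0,0,0,0],[0,0,0,0,0,0],[0,0,0,0,0,0]]' -1 50
python3 -m pendant '[[0,0,-0.04,0,0,0],[0,0,-0.15,0,0,0],[0,0,-0.2,0,0,0],[0,0,-0.15,0,0,0],[0,0,0,0,0,0],[0,0,0,0,0,0]]'
python3 -c "
from h import *
shot('scene','s4',(310,160,460,320),3.7);print(observe()['eef_pos'])"
```

```text
clock: 13.77
eef_pos: [0.4849, -0.2744, 0.1051]
tcp_rot: [3.14, 0.002, 1.571]
contact_force: [-1.0, -0.2, 5.4]
width: 0.538
grasp_force: 50.9
clock: 14.27
eef_pos: [0.485, -0.2743, 0.1859]
tcp_rot: [3.139, 0.002, 1.571]
contact_force: [0.2, 0.5, -1.8]
width: 0.539
grasp_force: 51.7
[ 0.48398772 -0.27344485  0.18398022]
```

View pics/s4.png

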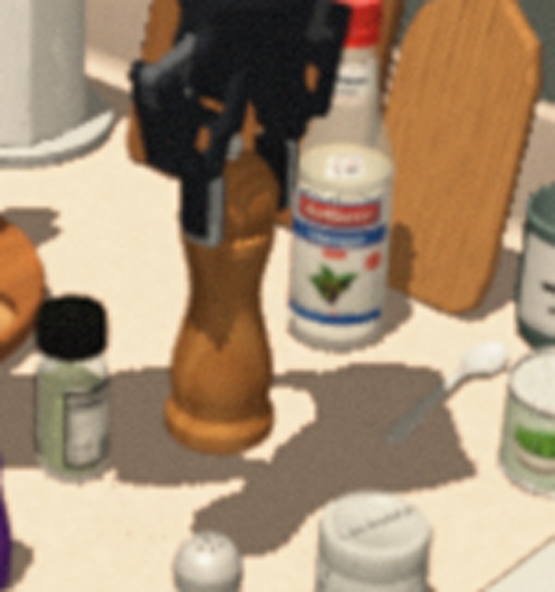

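```bash
python3 -m pendant '[[0,0,-0.18,0,0,0],[0,0,-0.18,0,0,0],[0.1,-0.05,0,0,0,0],[0.18,-0.1,0,0,0,0],[0.24,-0.15,0,0,0,0],[0.24,0,0,0,0,0],[0.24,0,0,0,0,0],[0.24,0,0,0,0,0],[0.24,0,0,0,0,0],[0.24,0,0,0,0,0]]'
python3 -m pendant '[[0.24,0,0,0,0,0],[0.24,0,0,0,0,0],[0.24,0,0,0,0,0],[0.24,0,0,0,0,0],[0.2,0,0,0,0,0],[0.15,0.05,0,0,0,0],[0.087,0.15,0,0,0,0],[0,0.17,0,0,0,0],[0,0.15,0,0,0,0],[0,0.05,0,0,0,0]]'
python3 -m pendant '[[0,0,0.1,0,0,0],[0,0,0.2,0,0,0],[0,0,0.2,0,0,0],[0,0,0.1,0,0,0],[0,0,0,0,0,0],[0,0,0,0,0,0]]'
```

```text
clock: 15.15
eef_pos: [0.4381, -0.0144, 0.2363]
tcp_rot: [-3.138, -0.001, 1.57]
contact_force: [0.5, 0.1, -1.5]
width: 0.536
grasp_force: 52.4
clock: 15.98
eef_pos: [0.526, 0.193, 0.2358]
tcp_rot: [-3.138, 0.001, 1.571]
contact_force: [0.2, 0.3, -2.0]
width: 0.538
grasp_force: 52.5
clock: 16.48
eef_pos: [0.5234, 0.1928, 0.1469]
tcp_rot: [-3.137, 0.001, 1.571]
contact_force: [0.6, 0.0, -1.5]
width: 0.534
grasp_force: 52.5
```

```bash
python3 -m pendant '[[-0.1,0.01,0,0,0,0],[-0.13,0,0,0,0,0],[0,0,0,0,0,0],[0,0,0,0,0,0]]'
python3 -m pendant '[[0,0,0.05,0,0,0],[0,0,0.05,0,0,0],[0,0,0.045,0,0,0],[0,0,0.01,0,0,0],[0,0,0.01,0,0,0],[0,0,0,0,0,0]]'
python3 -c "
from h import *
shot('scene','s5',(170,90,330,270),3.3)"
```

```text
clock: 16.82
eef_pos: [0.5277, 0.1582, 0.1504]
tcp_rot: [3.139, -0.001, 1.569]
contact_force: [0.8, -0.6, -1.7]
width: 0.54
grasp_force: 52.5
clock: 17.32
eef_pos: [0.5264, 0.1588, 0.1236]
tcp_rot: [-3.141, 0.0, 1.571]
contact_force: [-0.4, -0.2, -2.4]
width: 0.538
grasp_force: 52.5
```

View pics/s5.png

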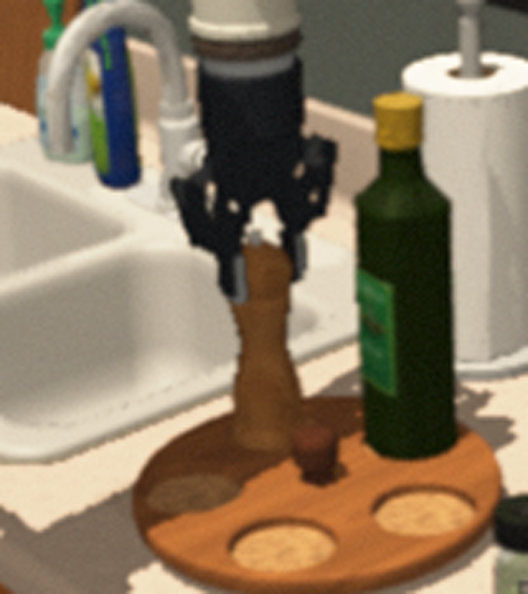

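```bash
python3 -m pendant '[[0,0,0.01,0,0,0],[0,0,0.01,0,0,0],[0,0,0,0,0,0],[0,0,0,0,0,0]]'
python3 -m pendant '[[0,0,0,0,0,0],[0,0,0,0,0,0],[0,0,0,0,0,0],[0,0,0,0,0,0],[0,0,0,0,0,0]]' 1
python3 -m pendant '[[0,0,-0.15,0,0,0],[0,0,-0.2,0,0,0],[0,0,-0.2,0,0,0],[0,0,-0.2,0,0,0],[0,-0.25,0,0,0,0],[0,-0.25,0,0,0,0],[0,-0.1,0,0,0,0],[0,0,0,0,0,0],[0,0,0,0,0,0]]'
```

```text
clock: 17.7
eef_pos: [0.5279, 0.1588, 0.1231]
tcp_rot: [3.139, -0.0, 1.571]
contact_force: [-2.1, -0.4, 7.4]
width: 0.537
grasp_force: 53.3
clock: 18.12
eef_pos: [0.5266, 0.1586, 0.1207]
tcp_rot: [-3.141, -0.0, 1.571]
contact_force: [0.0, 0.1, -0.1]
width: 0.998
grasp_force: 0.0
clock: 18.87
eef_pos: [0.4367, 0.1587, 0.2336]
tcp_rot: [3.14, -0.0, 1.571]
contact_force: [-0.5, -0.1, 0.3]
width: 1.001
grasp_force: 0.0
```

```bash
python3 -m pendant '[[-0.236,0,0,0,0,0],[-0.236,0,0,0,0,0],[-0.236,0,0,0,0,0],[-0.236,0,0,0,0,0],[-0.236,0,0,0,0,0],[-0.236,0,0,0,0,0],[-0.236,0,0,0,0,0],[-0.236,0.15,0,0,0,0],[-0.236,0.153,0,0,0,0],[0,0,0,0,0,0]]'
python3 -m pendant '[[0,0,0.19,0,0,0],[0,0,0.19,0,0,0],[0,0,0.19,0,0,0],[0,0,0.19,0,0,0],[0,0,0.19,0,0,0],[0,0,0.19,0,0,0],[0,0,0.19,0,0,0],[0,0,0,0,0,0],[0,0,0,0,0,0]]'
python3 -m pendant '[[0,0,0,0,0,0],[0,0,0,0,0,0],[0,0,0,0,0,0],[0,0,0,0,0,0],[0,0,0,0,0,0],[0,0,0,0,0,0]]' -1 40
```

```text
clock: 19.7
eef_pos: [0.4844, -0.1659, 0.2316]
tcp_rot: [-3.141, 0.001, 1.565]
contact_force: [-0.5, 0.1, -0.1]
width: 1.001
grasp_force: 0.0
clock: 20.45
eef_pos: [0.481, -0.159, 0.0327]
tcp_rot: [-3.138, -0.002, 1.571]
contact_force: [0.9, -0.2, 0.8]
width: 0.997
grasp_force: 0.0
clock: 20.95
eef_pos: [0.4831, -0.1602, 0.0356]
tcp_rot: [3.139, 0.002, 1.571]
contact_force: [0.7, 0.3, 6.7]
width: 0.471
grasp_force: 39.5
```

```bash
python3 -m pendant '[[0,0,-0.1,0,0,0],[0,0,-0.2,0,0,0],[0,0,-0.2,0,0,0],[0,0,-0.1,0,0,0],[0.1,0.05,0,0,0,0],[0.22,0.06,0,0,0,0],[0.22,0.06,0,0,0,0],[0.22,0.06,0,0,0,0],[0.15,0.04,0,0,0,0],[0.067,0.007,0,0,0,0]]'
python3 -m pendant '[[0,0,0,0,0,0],[0,0,0.1,0,0,0],[0,0,0.15,0,0,0],[0,0,0.12,0,0,0],[0,0,0.05,0,0,0],[0,0,0,0,0,0],[0,0,0,0,0,0]]'
```

```text
clock: 21.78
eef_pos: [0.5234, -0.0098, 0.1239]
tcp_rot: [-3.142, -0.001, 1.574]
contact_force: [-0.4, 0.1, -0.3]
width: 0.465
grasp_force: 40.4
clock: 22.37
eef_pos: [0.5232, -0.0136, 0.0612]
tcp_rot: [-3.141, 0.0, 1.57]
contact_force: [-0.3, 0.0, -1.1]
width: 0.469
grasp_force: 40.4
```

```bash
python3 -m pendant '[[0,0.005,0.03,0,0,0],[0,0,0.025,0,0,0],[0,0,0,0,0,0],[0,0,0,0,0,0]]'
python3 -m pendant '[[0,0,0.012,0,0,0],[0,0,0.012,0,0,0],[0,0,0,0,0,0],[0,0,0,0,0,0]]'
```

```text
clock: 22.7
eef_pos: [0.5249, -0.0131, 0.0535]
tcp_rot: [3.14, 0.001, 1.571]
contact_force: [1.0, -1.0, 1.1]
width: 0.468
grasp_force: 40.1
clock: 23.03
eef_pos: [0.527, -0.0132, 0.0531]
tcp_rot: [3.136, 0.001, 1.571]
contact_force: [-3.2, 1.8, 19.0]
width: 0.464
grasp_force: 39.7
```

```bash
python3 -m pendant '[[0,0,-0.02,0,0,0],[0,0,0,0,0,0],[0,0,0,0,0,0],[0,0,0,0,0,0],[0,0,-0.2,0,0,0],[0,0,-0.2,0,0,0],[0,0,-0.2,0,0,0],[0,0,-0.2,0,0,0],[0,0,-0.2,0,0,0],[0,0,0,0,0,0]]' 1
python3 -m pendant '[[-0.241,-0.094,0,0,0,0],[-0.241,-0.094,0,0,0,0],[-0.241,-0.094,0,0,0,0],[-0.241,-0.094,0,0,0,0],[-0.241,-0.094,0,0,0,0],[-0.241,-0.094,0,0,0,0],[-0.241,-0.094,0,0,0,0],[-0.241,-0.094,0,0,0,0],[-0.241,-0.094,0,0,0,0]]'
python3 -m pendant '[[0,0,0,0,0,0],[0,0,0,0,0,0]]'
python3 -c "
from h import *
shot('top','t6',(180,150,446,350),3)"
```

```text
clock: 23.87
eef_pos: [0.5275, -0.0136, 0.2086]
tcp_rot: [3.131, 0.003, 1.571]
contact_force: [1.5, -0.5, 0.9]
width: 0.997
grasp_force: 0.0
clock: 24.62
eef_pos: [0.3958, -0.3394, 0.2011]
tcp_rot: [-3.141, -0.001, 1.571]
contact_force: [0.4, -0.4, -0.2]
width: 0.998
grasp_force: 0.0
clock: 24.78
eef_pos: [0.396, -0.3392, 0.201]
tcp_rot: [-3.141, -0.002, 1.567]
contact_force: [0.2, 0.3, -0.4]
width: 1.0
grasp_force: 0.0
```

View pics/t6.png

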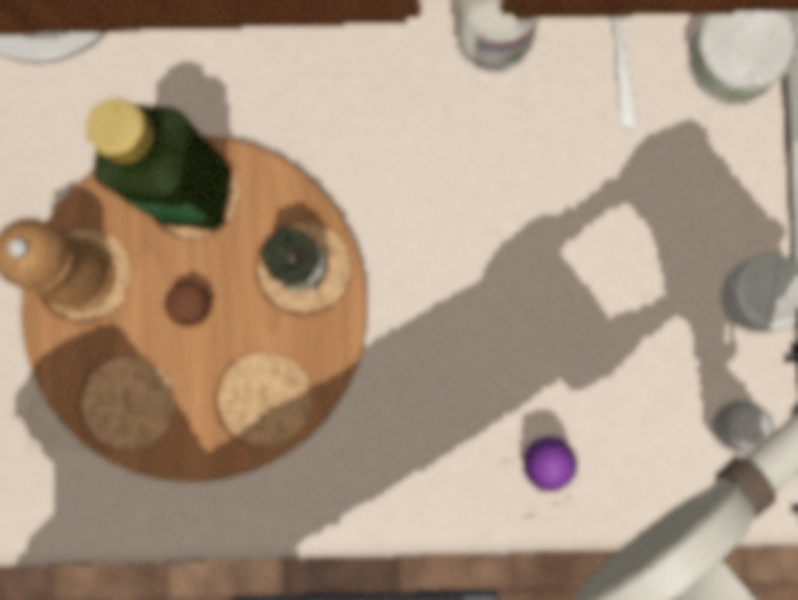

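Mill and jar are standing in their hollows: the mill's button is at crop (17,247) and the jar cap at (294,258). Next is the shaker.

```bash
python3 -m pendant '[[0,0.01,0.174,0,0,0],[0,0,0.174,0,0,0],[0,0,0.174,0,0,0],[0,0,0.174,0,0,0],[0,0,0.174,0,0,0],[0,0,0.174,0,0,0],[0,0,0.174,0,0,0],[0,0,0,0,0,0],[0,0,0,0,0,0]]'
python3 -m pendant '[[0,0,0,0,0,0],[0,0,0,0,0,0],[0,0,0,0,0,0],[0,0,0,0,0,0],[0,0,0,0,0,0],[0,0,0,0,0,0]]' -1 40
python3 -c "
from h import *
s=dict(np.load('pics/top.npz'))
for u,v,z in((17,247,.188),(294,258,.123)): print(at(s,180+u/3,150+v/3,z))"
```

```text
clock: 25.58
eef_pos: [0.3983, -0.3356, 0.0182]
tcp_rot: [-3.139, -0.003, 1.573]
contact_force: [-0.6, -0.5, 1.0]
width: 1.004
grasp_force: 0.0
clock: 26.08
eef_pos: [0.3994, -0.3393, 0.0212]
tcp_rot: [3.14, 0.002, 1.571]
contact_force: [-2.0, 1.7, 6.6]
width: 0.437
grasp_force: 39.0
[0.52783811 0.16134589 0.188     ]
[ 0.52209674 -0.01572419  0.123     ]
```

```bash
python3 -m pendant '[[0,0,-0.06,0,0,0],[0,0,-0.2,0,0,0],[0,0,-0.25,0,0,0],[0,0,-0.25,0,0,0],[0,0,-0.1,0,0,0],[0,0,0,0,0,0],[0,0,0,0,0,0]]'
python3 -c "
from h import *
shot('scene','s7',(310,180,460,340),3.7)"
```

```text
clock: 26.67
eef_pos: [0.399, -0.3386, 0.1496]
tcp_rot: [3.14, 0.002, 1.571]
contact_force: [0.8, 0.0, -1.6]
width: 0.435
grasp_force: 39.6
```

View pics/s7.png

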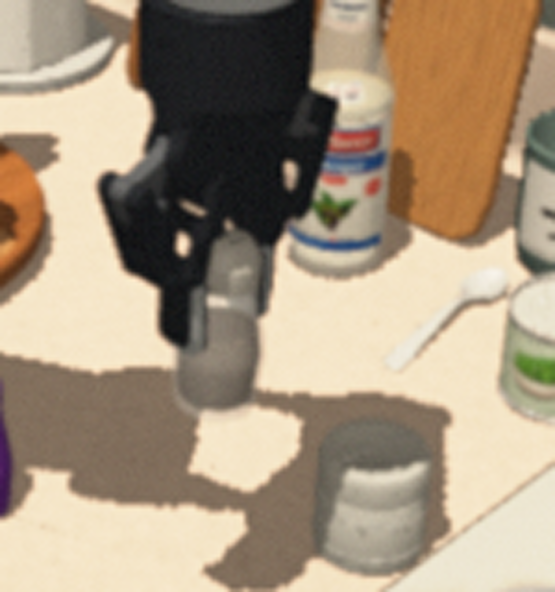

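The shaker hangs upright in the jaws, so I'll carry it over.

```bash
python3 -m pendant '[[0.1,0,0,0,0,0],[0.2,0,0,0,0,0],[0.24,0,0,0,0,0],[0.24,0,0,0,0,0],[0.24,0,0,0,0,0],[0.24,0,0,0,0,0],[0.24,0,0,0,0,0],[0.24,0,0,0,0,0],[0.24,0,0,0,0,0],[0.24,0,0,0,0,0]]'
python3 -m pendant '[[0.24,0.05,0,0,0,0],[0.24,0.05,0,0,0,0],[0.2,0.05,0,0,0,0],[0.14,0.02,0,0,0,0],[0.06,0,0,0,0,0],[0,0,0,0,0,0],[0,0,0,0,0,0]]'
python3 -m pendant '[[0,0,0.1,0,0,0],[0,0,0.2,0,0,0],[0,0,0.2,0,0,0],[0,0,0.1,0,0,0],[0,0,0,0,0,0],[0,0,0,0,0,0]]'
```

```text
clock: 27.55
eef_pos: [0.3966, -0.003, 0.1463]
tcp_rot: [-3.138, -0.001, 1.57]
contact_force: [1.1, -0.2, -1.0]
width: 0.433
grasp_force: 39.6
clock: 28.13
eef_pos: [0.423, 0.1264, 0.147]
tcp_rot: [-3.139, 0.001, 1.572]
contact_force: [-0.2, 0.0, -1.6]
width: 0.432
grasp_force: 39.6
clock: 28.63
eef_pos: [0.4233, 0.1256, 0.0577]
tcp_rot: [-3.139, 0.0, 1.569]
contact_force: [0.0, 0.6, -0.8]
width: 0.431
grasp_force: 39.6
```

```bash
python3 -m pendant '[[0,0.007,0.04,0,0,0],[0,0,0.04,0,0,0],[0,0,0.025,0,0,0],[0,0,0,0,0,0],[0,0,0,0,0,0]]'
python3 -m pendant '[[0,0,0.013,0,0,0],[0,0,0.012,0,0,0],[0,0,0,0,0,0],[0,0,0,0,0,0]]'
```

```text
clock: 29.05
eef_pos: [0.4252, 0.1269, 0.0427]
tcp_rot: [3.142, 0.0, 1.571]
contact_force: [-0.3, 0.1, -1.1]
width: 0.437
grasp_force: 39.6
clock: 29.38
eef_pos: [0.4256, 0.127, 0.0392]
tcp_rot: [3.141, -0.0, 1.571]
contact_force: [0.4, -0.4, 1.8]
width: 0.439
grasp_force: 40.0
```

```bash
python3 -m pendant '[[0,0,0.005,0,0,0],[0,0,0,0,0,0],[0,0,0,0,0,0],[0,0,0,0,0,0],[0,0,0,0,0,0]]' 1
python3 -m pendant '[[0,0,-0.2,0,0,0],[0,0,-0.2,0,0,0],[0,0,-0.22,0,0,0],[0,0,-0.22,0,0,0],[0,0,-0.22,0,0,0],[0,0,0,0,0,0],[-0.2345,0,0,0,0,0],[-0.2345,0,0,0,0,0],[-0.2345,0,0,0,0,0],[-0.2345,0,0,0,0,0]]'
python3 -m pendant '[[-0.2345,0,0,0,0,0],[-0.2345,0,0,0,0,0],[-0.2345,0,0,0,0,0],[-0.2345,0,0,0,0,0],[-0.2345,0,0,0,0,0],[-0.2345,0.09,0,0,0,0],[-0.2345,0.09,0,0,0,0],[-0.2345,0.1,0,0,0,0],[-0.2345,0.1,0,0,0,0],[-0.2345,0.1,0,0,0,0]]'
python3 -m pendant '[[0,0,0,0,0,0],[0,0,0,0,0,0]]'
```

```text
clock: 29.8
eef_pos: [0.4251, 0.1269, 0.0381]
tcp_rot: [-3.142, -0.0, 1.571]
contact_force: [-0.6, 0.9, 0.1]
width: 0.998
grasp_force: 0.0
clock: 30.63
eef_pos: [0.4249, -0.0151, 0.197]
tcp_rot: [3.141, 0.0, 1.572]
contact_force: [0.2, 0.0, 0.5]
width: 1.001
grasp_force: 0.0
clock: 31.47
eef_pos: [0.4975, -0.3674, 0.1964]
tcp_rot: [-3.141, -0.0, 1.57]
contact_force: [1.8, 0.0, 1.1]
width: 1.0
grasp_force: 0.0
clock: 31.63
eef_pos: [0.497, -0.3668, 0.1953]
tcp_rot: [-3.14, -0.002, 1.569]
contact_force: [0.6, 1.1, -0.1]
width: 1.002
grasp_force: 0.0
```

```bash
python3 -m pendant '[[0,0,0.18,0,0,0],[0,0,0.18,0,0,0],[0,0,0.18,0,0,0],[0,0,0.18,0,0,0],[0,0,0.18,0,0,0],[0,0,0.18,0,0,0],[0,0,0.18,0,0,0],[0,0,0,0,0,0],[0,0,0,0,0,0]]'
python3 -m pendant '[[0,0,0,0,0,0],[0,0,0,0,0,0],[0,0,0,0,0,0],[0,0,0,0,0,0],[0,0,0,0,0,0]]' -1 50
python3 -m pendant '[[0,0,-0.06,0,0,0],[0,0,-0.2,0,0,0],[0,0,-0.25,0,0,0],[0,0,-0.25,0,0,0],[0,0,-0.1,0,0,0],[0,0,0,0,0,0],[0,0,0,0,0,0]]'
python3 -c "
from h import *
shot('scene','s8',(310,180,460,340),3.7)"
```

```text
clock: 32.38
eef_pos: [0.4962, -0.3636, 0.0073]
tcp_rot: [-3.139, -0.003, 1.572]
contact_force: [0.6, -0.1, 0.2]
width: 1.005
grasp_force: 0.0
clock: 32.8
eef_pos: [0.4988, -0.3671, 0.0112]
tcp_rot: [3.138, 0.004, 1.571]
contact_force: [-0.5, 0.5, 7.2]
width: 0.669
grasp_force: 53.8
clock: 33.38
eef_pos: [0.4977, -0.3661, 0.1387]
tcp_rot: [3.14, 0.002, 1.571]
contact_force: [-0.7, 0.3, -1.6]
width: 0.667
grasp_force: 53.6
```

View pics/s8.png

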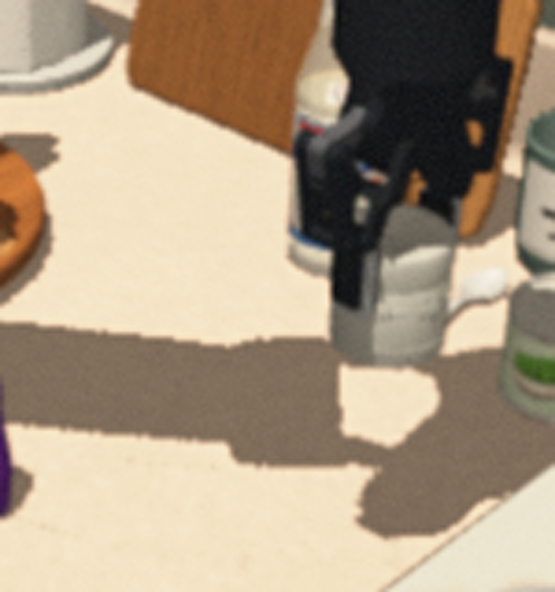

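```bash
python3 -m pendant '[[0.1,-0.05,0,0,0,0],[0.2,-0.12,0,0,0,0],[0.24,-0.16,0,0,0,0],[0.24,-0.16,0,0,0,0],[0.24,0,0,0,0,0],[0.24,0,0,0,0,0],[0.24,0,0,0,0,0],[0.24,0,0,0,0,0],[0.24,0,0,0,0,0],[0.24,0,0,0,0,0]]'
python3 -m pendant '[[0.2,0,0,0,0,0],[0.1,0,0,0,0,0],[0.05,0,0,0,0,0],[0,0,0,0,0,0],[0,0,0,0,0,0]]'
python3 -m pendant '[[0,0,0.1,0,0,0],[0,0,0.2,0,0,0],[0,0,0.2,0,0,0],[0,0,0.1,0,0,0],[0,0,0,0,0,0],[0,0,0,0,0,0]]'
```

```text
clock: 34.27
eef_pos: [0.4234, -0.033, 0.135]
tcp_rot: [-3.138, -0.002, 1.57]
contact_force: [0.7, -0.5, -0.4]
width: 0.665
grasp_force: 53.9
clock: 34.68
eef_pos: [0.4248, 0.017, 0.1361]
tcp_rot: [-3.14, 0.0, 1.571]
contact_force: [0.4, -0.1, -0.3]
width: 0.672
grasp_force: 53.9
clock: 35.18
eef_pos: [0.4247, 0.0164, 0.0465]
tcp_rot: [-3.139, -0.0, 1.569]
contact_force: [-0.0, -0.4, -0.7]
width: 0.666
grasp_force: 53.9
```

```bash
python3 -m pendant '[[0.02,-0.003,0,0,0,0],[0,0,0.04,0,0,0],[0,0,0.04,0,0,0],[0,0,0.02,0,0,0],[0,0,0,0,0,0],[0,0,0,0,0,0]]'
python3 -m pendant '[[0,0,0.015,0,0,0],[0,0,0.01,0,0,0],[0,0,0,0,0,0],[0,0,0,0,0,0]]'
```

```text
clock: 35.68
eef_pos: [0.4249, 0.0203, 0.032]
tcp_rot: [-3.141, -0.0, 1.571]
contact_force: [1.7, -0.3, -1.1]
width: 0.664
grasp_force: 53.9
clock: 36.02
eef_pos: [0.4257, 0.0201, 0.0291]
tcp_rot: [3.141, 0.0, 1.571]
contact_force: [-2.4, 0.8, 5.0]
width: 0.664
grasp_force: 54.2
```

Contact came at the expected floor height. I'll release, lift, back away and check the result numerically, since all 14 picture views are used.

```bash
python3 -m pendant '[[0,0,0,0,0,0],[0,0,0,0,0,0],[0,0,0,0,0,0],[0,0,0,0,0,0],[0,0,0,0,0,0]]' 1
python3 -m pendant '[[0,0,-0.15,0,0,0],[0,0,-0.22,0,0,0],[0,0,-0.22,0,0,0],[0,0,-0.22,0,0,0],[0,0,-0.22,0,0,0],[-0.2,-0.05,0,0,0,0],[-0.24,-0.05,0,0,0,0],[-0.24,0,0,0,0,0],[-0.24,0,0,0,0,0],[-0.24,0,0,0,0,0]]'
python3 -m pendant '[[-0.24,0,0,0,0,0],[-0.24,0,0,0,0,0],[-0.24,0,0,0,0,0],[-0.2,0,0,0,0,0],[0,0,0,0,0,0],[0,0,0,0,0,0]]'
python3 - <<'E'
from h import *
t=shot('top','t9');f=t['frame'];old=cv2.imread('pics/t3.png')
def circ(name,xyz,r,win=18):
    u,v=proj(t,[xyz])[0]; x0,y0=int(u)-win,int(v)-win
    g=cv2.cvtColor(f[y0:y0+2*win,x0:x0+2*win],cv2.COLOR_BGR2GRAY);g=cv2.GaussianBlur(cv2.resize(g,None,fx=6,fy=6,interpolation=cv2.INTER_CUBIC),(0,0),3)
    e=proj(t,[[xyz[0],xyz[1]+r,xyz[2]]])[0]; R=abs(e[0]-u)*6
    c=cv2.HoughCircles(g,cv2.HOUGH_GRADIENT,1,10,param1=60,param2=8,minRadius=int(R*.88),maxRadius=int(R*1.12))
    for q in ([] if c is None else c[0,:2]): print(name,xyz,at(t,x0+(q[0]+.5)/6-.5,y0+(q[1]+.5)/6-.5,xyz[2]).round(4))
circ('salt',(.4243,.1259,.097),.017);circ('can',(.424,.0201,.08),.029);circ('jar',(.5246,-.0129,.123),.0205);circ('cap',(.5867,.0728,.285),.014);circ('mill',(.525,.1583,.165),.025)
E
```

```text
clock: 36.43
eef_pos: [0.4249, 0.0203, 0.0283]
tcp_rot: [-3.141, -0.0, 1.571]
contact_force: [-0.2, 0.3, 0.9]
width: 1.0
grasp_force: 0.0
clock: 37.27
eef_pos: [0.4097, -0.1553, 0.183]
tcp_rot: [3.141, 0.0, 1.571]
contact_force: [1.0, -0.4, -0.1]
width: 0.998
grasp_force: 0.0
clock: 37.77
eef_pos: [0.4096, -0.2927, 0.1825]
tcp_rot: [-3.141, -0.001, 1.568]
contact_force: [0.5, 0.4, 0.4]
width: 0.999
grasp_force: 0.0
salt (0.4243, 0.1259, 0.097) [0.4212 0.124  0.097 ]
can (0.424, 0.0201, 0.08) [0.4245 0.0212 0.08  ]
can (0.424, 0.0201, 0.08) [0.4209 0.0219 0.08  ]
jar (0.5246, -0.0129, 0.123) [ 0.5282 -0.013   0.123 ]
jar (0.5246, -0.0129, 0.123) [ 0.5251 -0.009   0.123 ]
cap (0.5867, 0.0728, 0.285) [0.5894 0.0713 0.285 ]
cap (0.5867, 0.0728, 0.285) [0.5684 0.1014 0.285 ]
mill (0.525, 0.1583, 0.165) [0.5238 0.1593 0.165 ]
mill (0.525, 0.1583, 0.165) [0.5272 0.1593 0.165 ]
```

Every item measures within about 4 mm of its target, so I'm handing the job in.

```bash
python3 -c "
from workcell import *
print(job_done())"
```

```text
the job is handed in; nothing more can be done
None
```

I turned the board so the oil bottle is at the back, stood the mill, jar, shaker and canister in their hollows (each measured within about 4 mm of target), and handed the job in at about 38 s; no verdict came back.

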